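Hook and snap the cover onto the stacking caddy

TASK

Close the top tier of the teal stacking caddy to keep the furnace dust out: take the loose cover off the wooden trivet, slip its lip under the caddy's ledge at a tilt, then swing it down and press the far edge until it snaps under the clip and lies flush all round. The top tier slides and may be stuck off-centre, and it is thin plastic, so feel your way gently, above all while hooking the lip, never force it, and leave the other things where they are.

Things in the scene. Friction and masses are not known exactly. Their poses are not given: they have to be found in the camera images.
- caddy: LOWER tier of a teal two-tier caddy, 236 x 184 x 66 mm, fixed; origin centre of its underside, z up, x from ledge end (-x, robot side) to clip end. The UPPER tier slides on it lengthwise and is stuck anywhere up to 18 mm to +x or -x of the middle (none in y, no turn); that offset is not reported. Thin plastic: pushing cover or robot on the caddy over 25 N, or the tilted cover over 12 N, cracks it
- seat (a point): on the lower tier, at its middle, 132 mm above the cart top: height of the cover's flat seat; axes as caddy. About the upper tier's own middle (see caddy): inside x -95.25 to +95.25 mm, y -81 to +81, walls 4 mm. Seat: rails 9 mm wide along the sides, 5 mm strip at the clip end, shelf 54 mm deep at the ledge end. Side walls rise 9 mm above the seat, clip-end wall 5 mm
- ledge_middle (a point): where the ledge's inner lower edge is when the upper tier is centred (84.25 mm to -x of the seat point, 9 mm above it); it really lies up to 18 mm to +x or -x of this. The ledge spans the full width and juts 11 mm in from the end wall over the shelf: gap under it 9 mm high, 11 mm deep; ledge 4 mm thick. The wall closing the gap is 11 mm to -x of the edge
- clip_middle (a point): where the nose edge of the cream spring clip is when the upper tier is centred (90.25 mm to +x of the seat point, 6 mm above it); shifts with the tier. Clip 36 mm wide, top 22 mm above the seat; the nose juts 5 mm in, its top slopes up and outwards. It flexes outwards and snaps back over the cover's edge: takes about 4 to 10 N down near that edge
- cover: loose plastic cover on the trivet, 120 to 220 g, plate 188 (x) x 154 (y) x 4 mm, cream; origin centre of underside, z up. The last 14 mm at -x is the teal lip, 132 wide, 4 thick; the +x edge goes under the clip. Teal grip rib on top: x +14 to +26 mm, y -32 to +32, 4 to 34 mm above the underside. Fitted: underside on the seat, axes as the caddy's, 2.5 mm total room in x, 8 in y
- cover_lip (a point): middle of the lower edge of the cover's lip tip, 94 mm to -x of the cover's origin; axes as cover
- cover_press (a point): place to press, on the cover's upper face, 70 mm to +x of its origin and 24 mm in from the clip edge; axes as cover
- trivet: slatted wooden trivet, 172 x 180 mm, 14 mm high, fixed; origin at the centre of its underside
- spoon_rest: blue ceramic spoon rest: dish 100 mm across, 18 mm high, with a 58 mm long tail; loose; origin under the dish's centre. Leave it alone
- ramekin: glass ramekin, 86 mm across, 46 mm high; loose; origin at the centre of its underside. Leave it alone
- opener: flat steel bottle opener, 131 mm long, 38 mm wide, 5 mm thick; loose; origin under its middle. Leave it alone
- mug: brown mug, 82 mm across, 92 mm high; loose; origin at the centre of its underside. Leave it alone
- salt_jar: glass salt jar with a steel cap, 56 mm across, 85 mm high; loose; origin at the centre of its underside. Leave it alone
Things that resemble listed ones, but are neither listed nor needed, are in the scene too. Several things have the shape of the cover; the one meant has the colours described above.

How it is judged:
By the outcome, as a careful person would: the job done as asked, in the order asked, and still so for the second after the job is handed in, with the robot touching nothing.
It also fails if it takes over 64 s, if anything falls off the work surface, if the arm or the gripper's body presses on something with over 40 N, if the wrist force passes 120 N, or if a joint passes its speed limit or range.

ROBOT

A 6-joint arm with a two-finger parallel gripper is mounted at the origin on the work surface. World frame = base frame: x ahead of the robot, y to its left, z up, the work surface at z = 0. Lengths are in m, angles in degrees, forces in N, time in s.
With the tool pointing down it reaches from about 0.35 to 0.875 m from the base axis. Payload 4.2 kg.
Tool frame: the origin (TCP) lies midway between the tips of the shut fingers; the grasp point (between the pads) lies 19 mm behind it; z points along the fingers, y is the direction in which the jaws open and shut (so a half turn about z gives the same grasp; the last joint's range is limited). The gripper opens to 87 mm and grips with 3 to 60 N. Pads are 19 mm wide; open, the fingers measure 117 mm over their backs; the gripper's body (75 mm by 190 mm) begins 51 mm behind the grasp point.
Start: joints at [85.634, 22.042, 0.453, 0, -68.411, -14.817], TCP at [0.205, 0.59, 0.223] pointing down, gripper open.
Joint ranges: [-179.83, 179.83], [-69.29, 118.12], [-61.27, 80.66], [-181.25, 117.63], [-171.15, -9.14], [-177.46, 177.46]. Speed limits (degrees/s): [159.86, 159.86, 180, 180, 180, 180].

INTERFACE

Orientations are given as a 3x3 rotation matrix whose columns are the frame's x, y, z axes.
In Python, from station import r gives the robot as it stands.
- The arm moves only by the tool servo_tool, never from a script. Its arguments are lists of equal length, an entry for each row: "slide": the shift along the world's x, y, z in units of 60 mm (1.0 is 60 mm), a list of three; "twist": the turn, a rotation vector about the world's x, y, z in units of 6 degrees (1.0 is 6 degrees), a list of three; "gripper": the closure, from 0 (fully open) to 1 (shut). In form: {"slide": [[x, y, z], ...], "twist": [[wx, wy, wz], ...], "gripper": [gripper, ...]}. A call has 1 to 12 rows; each row shifts and turns the commanded pose from where the row before left it; what a row does not reach is not made up. A row lasts 1/8 s, in which the tool goes at most 62.5 mm and 10.7 degrees, less where a joint would pass 70% of its speed; a pose out of reach is approached as far as the arm can. A call is refused whole if a number of a shift passes 1 or a number of a turn 1, either way. A call with a gripper value outside its range is refused whole. The fingers move at their own pace and stop on an object; the grip force is fixed at half the most. Time passes only in rows, so rows that do not move let the fingers close. It gives the time, the measured TCP pose, the force and the opening at its end, in the units of the state.
- r.sense(): the state, without advancing time (a new reading comes with each control period).
- r.capture(name): name is "side" or "top"; returns a dict with "image" (480x640x3 uint8, blue, green, red), "intrinsics" (3x3 intrinsics, pixels), "R" (3x3) and "t" (3): a world point X has camera coordinates R X + t. Camera axes: x right, y down, z forward; pixel columns grow to the right and rows downward; lengths in m; the calibration is good to about 2 mm. A picture is of the moment at which its call begins. There is no depth.
- r.finish_job(): hands the job in, once; it reports no verdict.
The state is a dict: "time_s": time; "joints": joint angles; "joint_velocities": joint speeds; "effort": joint torques, N m; "tcp_pos": TCP position; "ee_rot": TCP orientation; "wrist_force": force on the tool from outside, world axes, zero at the start; "moment": the same for the moment, N m; "gripper_width": opening from 0.0 (shut) to 1.0 (fully open).
Only numpy, scipy, OpenCV 4.12 (cv2) and the standard library are available. Lean on these libraries where they do the work, as an engineer would, in place of code of your own. Each camera call takes 0.05 s, during which the arm holds its last target.

## Working session

There is one attempt and no reset: what is moved stays moved. The work goes in short steps, Python scripts to look and compute and a tool call to move; the robot and the scene stay as the last step left them, time stands still between calls to the robot, and variables do not carry over. Pictures are saved under pics/ and viewed, and the job is handed in when it is done.

Besides the shell and the picture viewer there is one more tool, called after "Emit:" in YAML: its name, and indented under it one key for each argument. servo_tool: Moves the arm, as the interface text tells. Its arguments: {"type":"object","properties":{"slide":{"type":"array","items":{"type":"array","items":{"type":"number"}}},"twist":{"type":"array","items":{"type":"array","items":{"type":"number"}}},"gripper":{"type":"array","items":{"type":"number"}}},"required":["slide","twist","gripper"]}

```bash
ls; mkdir -p pics
python3 - <<'E'
from station import r
import cv2,pickle
s=r.sense();print(s)
for n in("side","top"):
    c=r.capture(n);cv2.imwrite(f"pics/{n}0.png",c["image"]);pickle.dump(c,open(f"{n}0.pkl","wb"));print(c["intrinsics"],c["R"],c["t"])
E
```

```text
pics
{'time_s': 0.0, 'joints': array([ 8.56344832e+01,  2.20906801e+01,  3.79285153e-01, -2.80423445e-02,
       -6.84113591e+01, -1.48166784e+01]), 'joint_velocities': array([ 0.10556767,  0.04858497, -0.07107987,  0.00413482,  0.00012169,
        0.02652638]), 'effort': array([ 6.05781370e-04, -3.90665138e+01,  1.87402081e+01,  4.21963155e+00,
        1.09805490e-02, -1.95254538e-04]), 'tcp_pos': array([0.20514539, 0.58973105, 0.22145954]), 'ee_rot': array([[ 9.44419209e-01, -3.28743027e-01, -6.16855608e-04],
       [-3.28743588e-01, -9.44416877e-01, -2.10156097e-03],
       [ 1.08304667e-04,  2.18754187e-03, -9.99997601e-01]]), 'wrist_force': array([-0.01897203, -1.13102326, -0.27782181]), 'moment': array([ 0.03873176, -0.01631937, -0.03774859]), 'gripper_width': 1.0002483285897799}
[[498.48081433   0.         321.96040307]
 [  0.         498.48081433 239.39823267]
 [  0.           0.           1.        ]] [[ 0.75757489 -0.65264873  0.01139822]
 [-0.47349897 -0.56147531 -0.67863407]
 [ 0.44930948  0.50871909 -0.7343881 ]] [-0.37453761  0.34903327  0.87415002]
[[619.74539211   0.         317.5955979 ]
 [  0.         619.74539211 236.09493631]
 [  0.           0.           1.        ]] [[-0.02389953 -0.99970282 -0.0048043 ]
 [-0.99567074  0.02423438 -0.08973554]
 [ 0.0898253   0.00263886 -0.99595404]] [0.07935644 0.51008008 1.53268081]
```

View pics/side0.png

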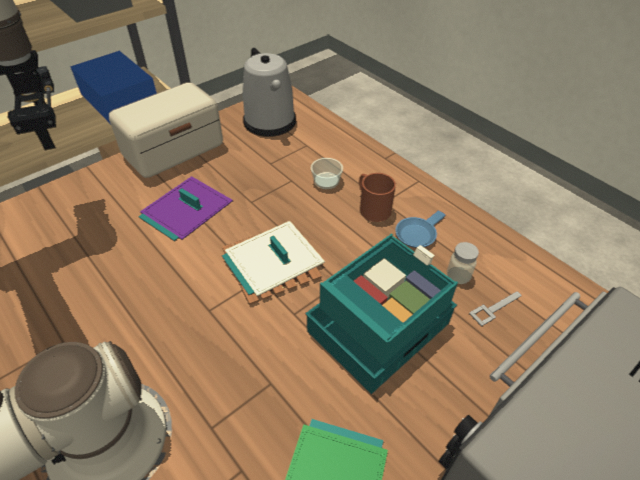

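View pics/top0.png

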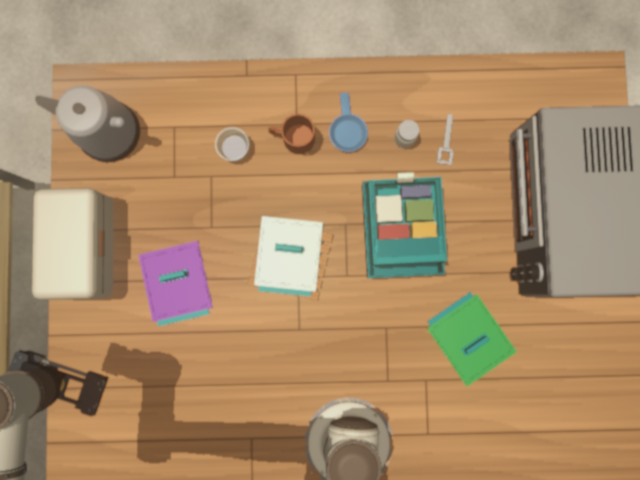

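Run:
```python
import cv2,numpy as np
a=cv2.imread("pics/top0.png");b=cv2.imread("pics/side0.png")
cv2.imwrite("pics/c1.png",cv2.resize(a[200:310,240:345],None,fx=5,fy=5,interpolation=cv2.INTER_CUBIC))
cv2.imwrite("pics/c2.png",cv2.resize(a[165:285,350:460],None,fx=5,fy=5,interpolation=cv2.INTER_CUBIC))
cv2.imwrite("pics/c3.png",cv2.resize(b[225:400,295:475],None,fx=3.4,fy=3.4,interpolation=cv2.INTER_CUBIC))
```

```text
(no output)
```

View pics/c1.png

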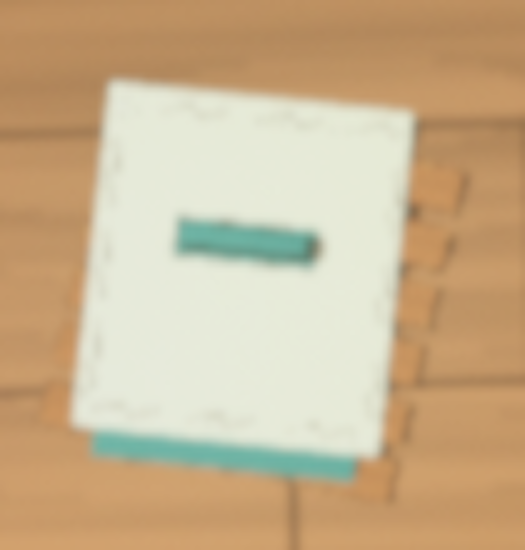

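View pics/c2.png

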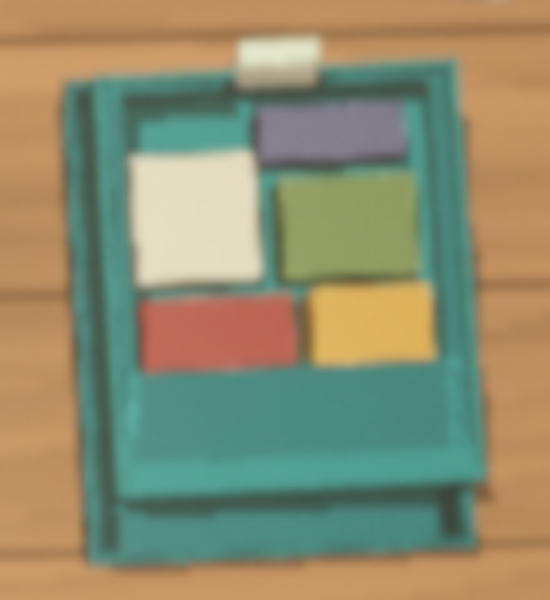

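View pics/c3.png

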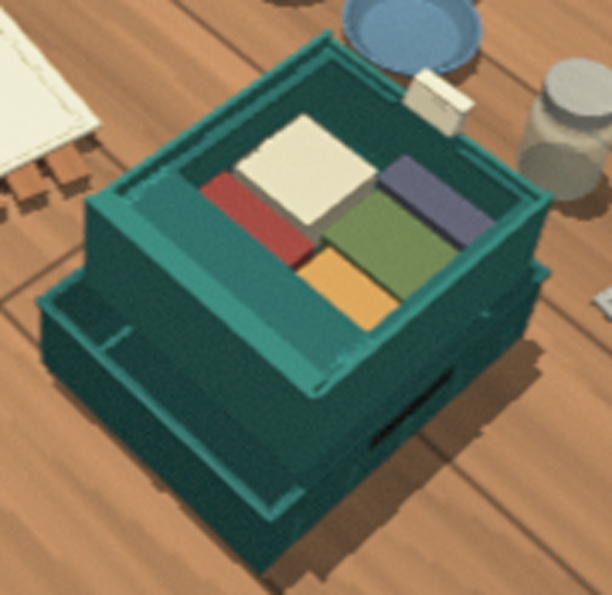

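```bash
cat > h.py <<'E'
import cv2,numpy as np,pickle
def load(n): return pickle.load(open(n+".pkl","rb"))
def ray(c,p,z):
    K,R,t=c["intrinsics"],c["R"],c["t"]
    d=R.T@np.linalg.solve(K,np.array([p[0],p[1],1.])); o=-R.T@t
    return o+d*(z-o[2])/d[2]
def proj(c,X):
    q=c["intrinsics"]@(c["R"]@np.asarray(X,float)+c["t"]); return q[:2]/q[2]
def edge(c,a,b,w=3.0,n=40,ch=None,trim=.08,show=False):
    """subpixel line near a-b; returns fitted endpoints (projection of a,b)"""
    im=c["image"].astype(np.float32); 
    im=cv2.GaussianBlur(im,(0,0),.7)
    a=np.array(a,float);b=np.array(b,float);u=(b-a)/np.linalg.norm(b-a);nn=np.array([-u[1],u[0]])
    s=np.arange(-w,w+.01,.25);P=[]
    for k in np.linspace(trim,1-trim,n):
        q=a+k*(b-a)+s[:,None]*nn
        v=cv2.remap(im,q[:,0].astype(np.float32)[None],q[:,1].astype(np.float32)[None],cv2.INTER_LINEAR)[0]
        g=np.abs(np.gradient(v,axis=0)).sum(1) if ch is None else np.abs(np.gradient(v[:,ch]))
        g=g-g.min(); i=g.argmax(); lo,hi=max(0,i-4),i+5
        P.append(a+k*(b-a)+nn*(g[lo:hi]@s[lo:hi]/g[lo:hi].sum()))
    P=np.array(P,np.float32)
    vx,vy,x,y=cv2.fitLine(P,cv2.DIST_HUBER,0,.01,.01).ravel()
    d=np.array([vx,vy]);o=np.array([x,y])
    res=np.abs((P-o)@np.array([-vy,vx])).mean()
    f=lambda p:o+d*((p-o)@d)
    return f(a),f(b),res
def inter(l1,l2):
    h=lambda p:np.array([p[0],p[1],1.])
    x=np.cross(np.cross(h(l1[0]),h(l1[1])),np.cross(h(l2[0]),h(l2[1])));return x[:2]/x[2]
E
python3 - <<'E'
from h import *
c=load("top0"); o=np.array([240,200.])
f=lambda x,y:o+(np.array([x,y])+.5)/5-.5
TL,TR,BL,BR=f(108,80),f(415,112),f(72,428),f(380,458)
L=edge(c,TL,BL);R=edge(c,TR,BR);T=edge(c,TL,TR);B=edge(c,BL,BR);lip=edge(c,f(92,455),f(355,480))
print([e[2] for e in(L,R,T,B,lip)])
P={n:ray(c,inter(*e),.018) for n,e in dict(TL=(T,L),TR=(T,R),BL=(B,L),BR=(B,R)).items()}
for k,v in P.items():print(k,v)
lp=[ray(c,p,.018) for p in lip[:2]];print("lip",lp)
d=lambda a,b:np.linalg.norm(a-b)
print(d(P["TL"],P["TR"]),d(P["BL"],P["BR"]),d(P["TL"],P["BL"]),d(P["TR"],P["BR"]))
for a,b in(("BL","TL"),("BR","TR")):v=P[a]-P[b];v=P[b]-P[a];print("yaw",np.degrees(np.arctan2(v[1],v[0])))
for a,b in(("TR","TL"),("BR","BL")):v=P[b]-P[a];print("yawy",np.degrees(np.arctan2(-v[0],v[1])))
v=lp[0]-lp[1];print("yawlip",np.degrees(np.arctan2(-v[0],v[1])))
# rib
rl=[f(177,218),f(318,233),f(177,252),f(312,264)]
print("rib top px->", [ray(c,p,.048) for p in rl])
# side view check
s=load("side0")
for k,v in P.items():print(k,proj(s,v))
E
```

```text
[np.float32(0.15190168), np.float32(0.17986223), np.float32(0.14068365), np.float32(0.16990674), np.float32(0.15238145)]
TL [0.56831414 0.20794795 0.018     ]
TR [0.54852165 0.05389545 0.018     ]
BL [0.3930721  0.23080134 0.018     ]
BR [0.37420552 0.07576629 0.018     ]
lip [array([0.37904008, 0.21927853, 0.018     ]), array([0.36264148, 0.08819329, 0.018     ])]
0.15531875248544488 0.15617878657607148 0.1767259239262331 0.17568280366309494
yaw -7.430034528011712
yaw -7.15133295161291
yawy -7.32118930784324
yawy -6.938340932386524
yawlip -7.130587063341497
rib top px-> [array([0.49455639, 0.17249864, 0.048     ]), array([0.48544552, 0.10306477, 0.048     ]), array([0.47773985, 0.17279687, 0.048     ]), array([0.47020128, 0.10635593, 0.048     ])]
TL [289.52875087 219.39648441]
TR [324.61312377 259.97012482]
BL [223.90774903 248.50907727]
BR [256.45596042 294.06959287]
```

Run:
```python
from h import *
c=load("top0"); o=np.array([350,165.])
f=lambda x,y:o+(np.array([x,y])+.5)/5-.5
def show(nm,a,b,z,w=2.):
    e=edge(c,f(*a),f(*b),w); p,q=ray(c,e[0],z),ray(c,e[1],z); v=q-p
    ang=np.degrees(np.arctan2(v[1],v[0])); print(nm,p[:2].round(4),q[:2].round(4),"ang",round(ang,2),"res",round(float(e[2]),2)); return e
b=show("upper ledge outer",(125,497),(482,481),.145)
i=show("ledge inner",(130,460),(455,448),.145)
t=show("clip end outer L",(97,79),(230,73),.137)
t2=show("clip end outer R",(330,67),(455,61),.137)
l=show("upper left outer",(95,85),(118,490),.141)
rr=show("upper right outer",(458,65),(485,475),.141)
lb=show("lower -x outer",(92,563),(472,547),.066)
ll=show("lower left outer",(66,85),(88,555),.066)
lr=show("lower right",(488,498),(478,545),.066)
for nm,e1,z in(("BL",(b,l),.143),("BR",(b,rr),.143),("TL",(t,l),.139),("TR",(t2,rr),.139)):print(nm,inter(*e1),ray(c,inter(*e1),z))
show("clip top front",(238,78),(318,84),.154)
show("clip top back",(240,40),(320,38),.154)
show("clip L",(240,42),(237,78),.154)
show("clip R",(320,40),(318,82),.154)
```

```text
upper ledge outer [ 0.4331 -0.063 ] [ 0.4368 -0.2275] ang -88.72 res 0.19
ledge inner [ 0.4486 -0.0658] [ 0.4523 -0.2157] ang -88.57 res 0.24
clip end outer L [ 0.6315 -0.0569] [ 0.6303 -0.1192] ang -91.08 res 0.12
clip end outer R [ 0.6336 -0.1662] [ 0.6331 -0.2248] ang -90.51 res 0.16
upper left outer [ 0.6261 -0.0541] [ 0.4366 -0.0596] ang -178.33 res 0.13
upper right outer [ 0.6314 -0.2252] [ 0.4395 -0.2305] ang -178.41 res 0.19
lower -x outer [ 0.4028 -0.053 ] [ 0.408  -0.2373] ang -88.38 res 0.26
lower left outer [ 0.6397 -0.0437] [ 0.4088 -0.0504] ang -178.34 res 0.24
lower right [ 0.4324 -0.2419] [ 0.4095 -0.238 ] ang 170.39 res 0.1
BL [373.05310474 264.1053444 ] [ 0.43309295 -0.05957256  0.143     ]
BR [446.99065998 260.66474833] [ 0.43691255 -0.23017691  0.143     ]
TL [367.88719853 179.63025994] [ 0.63120889 -0.05414365  0.139     ]
TR [441.10918977 177.18724603] [ 0.6327501  -0.22557857  0.139     ]
clip top front [ 0.6222 -0.1206] [ 0.6218 -0.1576] ang -90.6 res 0.1
clip top back [ 0.6432 -0.1223] [ 0.6434 -0.1594] ang -89.72 res 0.05
clip L [ 0.6423 -0.1227] [ 0.6257 -0.1194] ang 168.72 res 0.08
clip R [ 0.6423 -0.1596] [ 0.6231 -0.1556] ang 168.18 res 0.16
```

```bash
python3 - <<'E'
from h import *
s=load("side0"); c=load("top0"); o=np.array([295,225.])
f=lambda x,y:o+(np.array([x,y])+.5)/3.4-.5
def show(nm,a,b,z,w=2.):
    e=edge(s,f(*a),f(*b),w); p,q=ray(s,e[0],z),ray(s,e[1],z); v=q-p
    print(nm,p[:2].round(4),q[:2].round(4),"ang",round(np.degrees(np.arctan2(v[1],v[0])),2),"res",round(float(e[2]),2)); return e
b=show("ledge outer top",(88,200),(310,395),.145)
i=show("ledge inner top",(130,175),(345,378),.145)
l=show("left outer top",(125,175),(325,35),.141)
r_=show("right outer top",(330,375),(545,200),.141)
e=show("clip end outer",(470,135),(548,192),.137)
for nm,a,z in(("BR",(b,r_),.143),("TR",(e,r_),.139),):print(nm,ray(s,inter(*a),z))
# cover in side
TL,TR,BL,BR=(292,222),(323,259),(231,256),(259,291)
def sh2(nm,a,b,z):
    e=edge(s,a,b,3.);p,q=ray(s,e[0],z),ray(s,e[1],z);v=q-p
    print(nm,p[:2].round(4),q[:2].round(4),round(np.degrees(np.arctan2(v[1],v[0])),2),e[2]);return e
T=sh2("T",(292,222),(323,259),.018)
L=sh2("L",(292,222),(226,250),.018)
print(proj(s,(.3791,.2193,.018)),proj(s,(.3626,.0882,.018)))
# clip
E
python3 - <<'E'
import cv2
b=cv2.imread("pics/side0.png")
cv2.imwrite("pics/c4.png",cv2.resize(b[210:310,210:340],None,fx=5,fy=5,interpolation=cv2.INTER_CUBIC))
E
```

```text
ledge outer top [ 0.4318 -0.0651] [ 0.4366 -0.2299] ang -88.36 res 0.05
ledge inner top [ 0.4633 -0.0665] [ 0.4544 -0.2346] ang -93.03 res 0.94
left outer top [ 0.4615 -0.0652] [ 0.6253 -0.0599] ang 1.85 res 0.16
right outer top [ 0.4553 -0.2301] [ 0.6273 -0.228 ] ang 0.71 res 0.25
clip end outer [ 0.6315 -0.1673] [ 0.6328 -0.2228] ang -88.62 res 0.07
BR [ 0.4376411 -0.2310016  0.143    ]
TR [ 0.63138311 -0.22721842  0.139     ]
T [0.5651 0.1965] [0.5475 0.0584] -97.24 0.075827464
L [0.5705 0.2053] [0.3955 0.2282] 172.55 0.09808965
[221.52430101 254.30819695] [248.63819329 293.31964806]
```

View pics/c4.png

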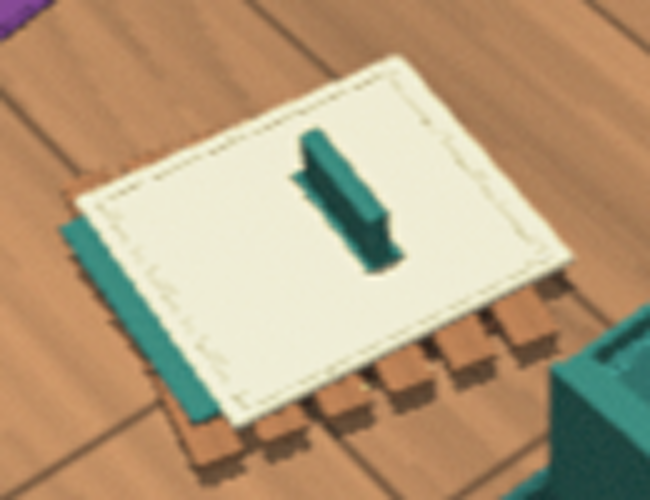

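Emit:
servo_tool:
  slide:
    - [0.3, -0.63, 0]
    - [0.39, -0.63, 0]
    - [0.39, -0.63, 0]
    - [0.39, -0.63, 0]
    - [0.39, -0.63, 0]
    - [0.39, -0.63, 0]
    - [0.39, -0.63, 0]
    - [0.39, -0.63, -0.1]
    - [0.39, -0.63, -0.3]
    - [0.39, -0.63, -0.4]
    - [0.39, -0.6, -0.4]
    - [0.45, -0.59, -0.4]
  twist:
    - [0, 0, -1]
    - [0, 0, -1]
    - [0, 0, -1]
    - [0, 0, -1]
    - [0, 0, -1]
    - [0, 0, -1]
    - [0, 0, -1]
    - [0, 0, -1]
    - [0, 0, -1]
    - [0, 0, -1]
    - [0, 0, -1]
    - [0, 0, -1]
  gripper: [0, 0, 0, 0, 0, 0, 0, 0, 0, 0, 0, 0]

```text
time_s: 1.6
tcp_pos: [0.4847, 0.1395, 0.1258]
ee_rot: [[-0.024, -1.0, -0.0], [-1.0, 0.024, -0.0], [0.0, 0.0, -1.0]]
wrist_force: [1.1, 0.4, 0.2]
gripper_width: 1.003
```

Emit:
servo_tool:
  slide:
    - [0, 0, 0]
    - [-0.02, 0, -0.4]
    - [0, 0, -0.4]
    - [0, 0, -0.4]
    - [0, 0, -0.3]
    - [0, 0, -0.2]
    - [0, 0, 0]
  twist:
    - [0, 0, -0.97]
    - [0, 0, 0]
    - [0, 0, 0]
    - [0, 0, 0]
    - [0, 0, 0]
    - [0, 0, 0]
    - [0, 0, 0]
  gripper: [0, 0, 0, 0, 0, 0, 0]

```text
time_s: 2.48
tcp_pos: [0.4826, 0.1406, 0.0238]
ee_rot: [[-0.122, -0.993, -0.002], [-0.993, 0.122, -0.001], [0.001, 0.002, -1.0]]
wrist_force: [-0.1, -1.0, 0.5]
gripper_width: 1.0
```

Run:
```python
from station import r
import cv2
s=r.sense();print(s["tcp_pos"],s["ee_rot"],s["wrist_force"],s["joints"])
for n in("side",):
    c=r.capture(n);cv2.imwrite("pics/s1.png",cv2.resize(c["image"][180:320,190:370],None,fx=4,fy=4))
```

```text
[0.4826261  0.14055078 0.02377444] [[-0.12193606 -0.9925364  -0.00175779]
 [-0.99253696  0.12193827 -0.0012039 ]
 [ 0.00140925  0.00159787 -0.99999773]] [-0.1467611  -1.0284292   0.54599644] [ 3.47720755e+01  2.44641462e+01 -3.03061693e+01 -1.34441418e-03
 -3.53517530e+01 -4.17749012e+01]
```

View pics/s1.png

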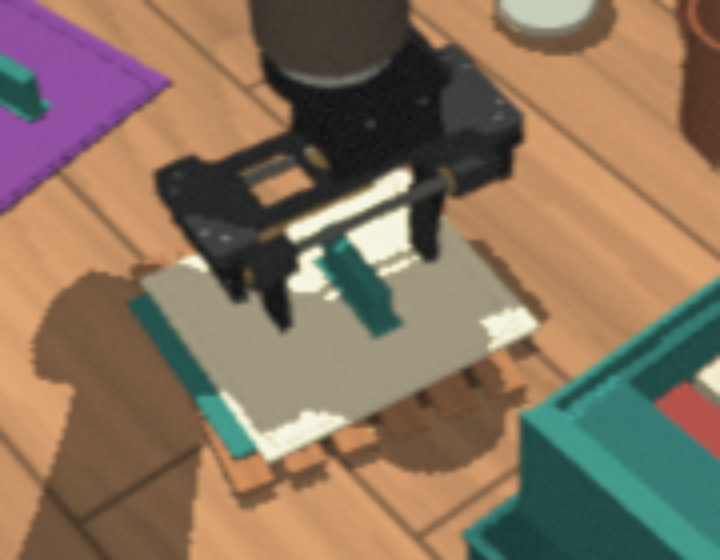

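Emit:
servo_tool:
  slide:
    - [0, 0, 0]
    - [0, 0, 0]
    - [0, 0, 0]
    - [0, 0, 0]
    - [0, 0, 0]
    - [0, 0, 0]
  twist:
    - [0, 0, 0]
    - [0, 0, 0]
    - [0, 0, 0]
    - [0, 0, 0]
    - [0, 0, 0]
    - [0, 0, 0]
  gripper: [0.5, 1, 1, 1, 1, 1]

```text
time_s: 3.28
tcp_pos: [0.4831, 0.1409, 0.0245]
ee_rot: [[-0.122, -0.993, -0.0], [-0.993, 0.122, -0.0], [0.0, 0.0, -1.0]]
wrist_force: [0.3, 0.9, -1.2]
gripper_width: 0.404
```

Emit:
servo_tool:
  slide:
    - [0, 0, 0]
    - [0, 0, 0]
    - [0, 0, 0]
    - [0, 0, 0]
    - [0, 0, 0]
    - [0, 0, 0]
  twist:
    - [0, 0, 0]
    - [0, 0, 0]
    - [0, 0, 0]
    - [0, 0, 0]
    - [0, 0, 0]
    - [0, 0, 0]
  gripper: [1, 1, 1, 1, 1, 1]

```text
time_s: 4.03
tcp_pos: [0.4833, 0.141, 0.0246]
ee_rot: [[-0.122, -0.993, 0.0], [-0.993, 0.122, 0.0], [-0.0, -0.0, -1.0]]
wrist_force: [0.8, 0.1, -0.5]
gripper_width: 0.134
```

Emit:
servo_tool:
  slide:
    - [0, 0, 0.05]
    - [0, 0, 0.2]
    - [0, 0, 0.4]
    - [0, 0, 0.4]
    - [0, 0, 0.5]
    - [0, 0, 0.5]
    - [0, 0, 0.5]
    - [0, 0, 0.4]
    - [0, 0, 0.25]
    - [0, 0, 0]
    - [0, 0, 0]
  twist:
    - [0, 0, 0]
    - [0, 0, 0]
    - [0, 0, 0]
    - [0, 0, 0]
    - [0, 0, 0]
    - [0, 0, 0]
    - [0, 0, 0]
    - [0, 0, 0]
    - [0, 0, 0]
    - [0, 0, 0]
    - [0, 0, 0]
  gripper: [1, 1, 1, 1, 1, 1, 1, 1, 1, 1, 1]

```text
time_s: 5.4
tcp_pos: [0.4823, 0.1406, 0.2155]
ee_rot: [[-0.122, -0.993, -0.002], [-0.993, 0.122, -0.001], [0.001, 0.002, -1.0]]
wrist_force: [-0.4, 0.2, -1.8]
gripper_width: 0.135
```

Run:
```python
from station import r
import cv2,pickle
s=r.sense();print(s["tcp_pos"],s["ee_rot"],s["wrist_force"],s["moment"],s["gripper_width"])
for n in("side","top"):
    c=r.capture(n);cv2.imwrite(f"pics/{n}2.png",c["image"]);pickle.dump(c,open(f"{n}2.pkl","wb"))
```

```text
[0.48234066 0.14057023 0.21551091] [[-1.22157536e-01 -9.92508437e-01 -2.13025915e-03]
 [-9.92510219e-01  1.22159356e-01 -7.45882743e-04]
 [ 1.00052600e-03  2.02318878e-03 -9.99997453e-01]] [-0.38346448  0.18313384 -1.75005474] [ 0.08865742 -0.04716198  0.03153233] 0.1346075701921923
```

View pics/side2.png

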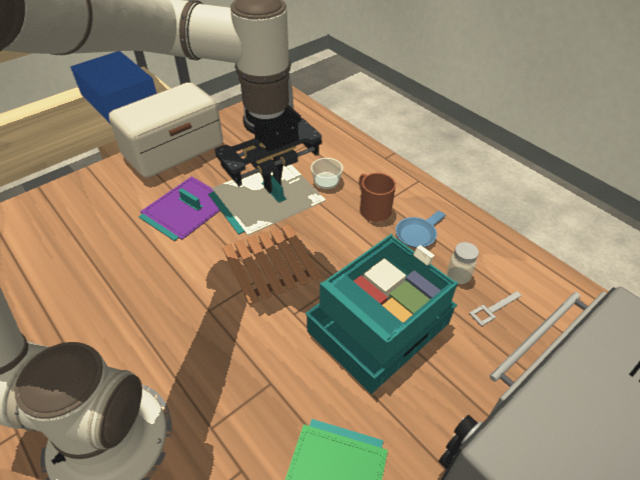

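View pics/top2.png

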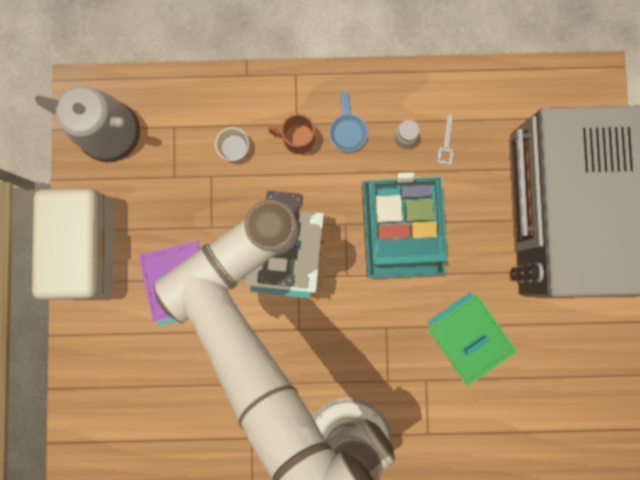

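Run:
```python
import cv2
a=cv2.imread("pics/side2.png")[155:245,195:335];cv2.imwrite("pics/c5.png",cv2.resize(a,None,fx=5,fy=5,interpolation=cv2.INTER_CUBIC))
a=cv2.imread("pics/top2.png")[185:305,235:335];cv2.imwrite("pics/c6.png",cv2.resize(a,None,fx=5,fy=5,interpolation=cv2.INTER_CUBIC))
```

```text
(no output)
```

View pics/c5.png

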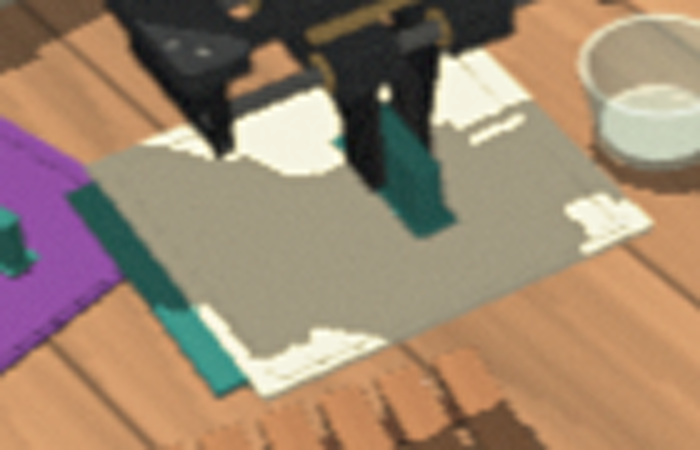

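View pics/c6.png

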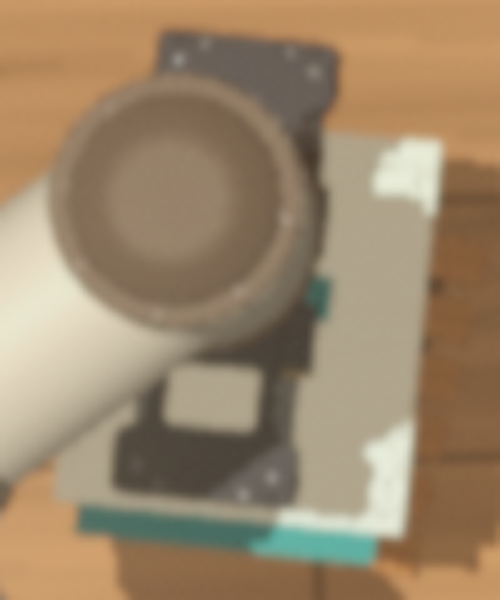

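Run:
```python
from h import *
o=np.array([.4823,.1406]);y=np.radians(-7.0);X=np.array([np.cos(y),np.sin(y)]);Y=np.array([-X[1],X[0]])
def go(n,off,a,b,z,w=2.5):
    c=load(n);f=lambda p:np.array(off)+(np.array(p)+.5)/5-.5
    e=edge(c,f(a),f(b),w)
    P=[ray(c,q,z)[:2]-o for q in e[:2]]
    print(n,[(round(1e3*float(p@X),1),round(1e3*float(p@Y),1)) for p in P],round(float(e[2]),2))
s=[195,155];t=[235,185]
print("upper face frame at tcp; expect right edge y=-77,left +77; end x=+74, cream -100, lip -114")
for z in(.2069,.2089,.2109):
  print(z)
  go("side2",s,(268,397),(655,225),z)       # right edge
  go("side2",s,(530,100),(650,220),z)       # +x end
  go("side2",s,(95,185),(215,390),z)        # lip
  go("top2",t,(440,140),(408,538),z)
  go("top2",t,(340,137),(440,140),z)
  go("top2",t,(80,535),(375,563),z)
  go("top2",t,(75,510),(78,530),z)
```

```text
upper face frame at tcp; expect right edge y=-77,left +77; end x=+74, cream -100, lip -114
0.2069
side2 [(-99.3, -78.4), (73.3, -82.0)] 0.44
side2 [(74.1, 13.2), (74.4, -76.0)] 0.55
side2 [(-96.6, 63.5), (-120.0, -65.1)] 0.99
top2 [(75.1, -78.6), (-101.4, -78.7)] 0.24
top2 [(74.0, -33.5), (74.9, -77.8)] 0.61
top2 [(-113.3, 62.5), (-115.5, -67.6)] 0.15
top2 [(-103.6, 66.0), (-112.3, 64.2)] 0.15
0.2089
side2 [(-100.1, -80.2), (72.0, -83.8)] 0.44
side2 [(72.9, 11.1), (73.2, -77.8)] 0.55
side2 [(-97.4, 61.3), (-120.7, -67.0)] 0.99
top2 [(74.8, -78.6), (-101.4, -78.8)] 0.24
top2 [(73.7, -33.5), (74.6, -77.9)] 0.61
top2 [(-113.2, 62.3), (-115.5, -67.7)] 0.15
top2 [(-103.6, 65.8), (-112.3, 64.0)] 0.15
0.2109
side2 [(-100.8, -82.0), (70.8, -85.6)] 0.44
side2 [(71.6, 9.1), (71.9, -79.6)] 0.55
side2 [(-98.1, 59.1), (-121.4, -68.8)] 0.99
top2 [(74.6, -78.6), (-101.4, -78.8)] 0.24
top2 [(73.4, -33.6), (74.4, -77.9)] 0.61
top2 [(-113.2, 62.0), (-115.5, -67.7)] 0.15
top2 [(-103.6, 65.6), (-112.3, 63.8)] 0.15
```

Emit:
servo_tool:
  slide:
    - [0.06, -0.15, 0]
    - [0.1, -0.3, 0]
    - [0.12, -0.45, 0]
    - [0.14, -0.5, 0]
    - [0.14, -0.55, 0]
    - [0.14, -0.55, 0]
    - [0.14, -0.55, 0]
    - [0.14, -0.5, 0]
    - [0.14, -0.45, 0]
    - [0.12, -0.4, 0]
    - [0.13, -0.285, 0]
    - [0, 0, 0]
  twist:
    - [0, 0, 0.12]
    - [0, 0, 0.13]
    - [0, 0, 0.13]
    - [0, 0, 0.13]
    - [0, 0, 0.13]
    - [0, 0, 0.13]
    - [0, 0, 0.13]
    - [0, 0, 0.13]
    - [0, 0, 0.13]
    - [0, 0, 0.13]
    - [0, 0, 0.13]
    - [0, 0, 0]
  gripper: [1, 1, 1, 1, 1, 1, 1, 1, 1, 1, 1, 1]

```text
time_s: 7.0
tcp_pos: [0.5653, -0.1417, 0.2156]
ee_rot: [[0.024, -1.0, -0.002], [-1.0, -0.024, -0.0], [0.0, 0.002, -1.0]]
wrist_force: [-0.1, 0.9, -2.2]
gripper_width: 0.133
```

Emit:
servo_tool:
  slide:
    - [0, 0, 0]
    - [0, 0, 0]
    - [0, 0, 0]
    - [0, 0, 0]
    - [0, 0, 0]
    - [0, 0, 0]
  twist:
    - [0.01, -0.4, 0]
    - [0.01, -0.4, 0]
    - [0.01, -0.4, 0]
    - [0.01, -0.4, 0]
    - [0.01, -0.4, 0]
    - [0, 0, 0]
  gripper: [1, 1, 1, 1, 1, 1]

```text
time_s: 7.75
tcp_pos: [0.5641, -0.1399, 0.2163]
ee_rot: [[0.027, -0.978, 0.206], [-1.0, -0.026, 0.005], [0.0, -0.206, -0.978]]
wrist_force: [1.3, -0.4, -1.5]
gripper_width: 0.135
```

```bash
cat > st.py <<'E'
from station import r
import numpy as np
def st():
    s=r.sense();R=s["ee_rot"];p=s["tcp_pos"]
    xc,zc=-R[:,1],-R[:,2];yc=np.cross(zc,xc)
    th=np.degrees(np.arcsin(xc[2]));yaw=np.degrees(np.arctan2(xc[1],xc[0]));roll=np.degrees(np.arcsin(yc[2]))
    T=p-.114*xc-.0106*zc-.0017*yc; E=T+.188*xc
    y=np.radians(1.5);U=np.array([[np.cos(y),np.sin(y),0],[-np.sin(y),np.cos(y),0],[0,0,1]]);C=np.array([.5333,-.1430,.132])
    print("t",round(s["time_s"],2),"tcp",p.round(4),"tilt %.2f yaw %.2f roll %.2f"%(th,yaw,roll))
    print("lip tip in tier mm",(U@(T-C)*1e3).round(1),"far edge",(U@(E-C)*1e3).round(1))
    print("F",s["wrist_force"].round(2),"M",s["moment"].round(3),"w",round(s["gripper_width"],3),"j",s["joints"].round(0))
E
python3 -c "
from st import *
st()
import cv2,pickle
for n in('side','top'):
    c=r.capture(n);cv2.imwrite(f'pics/{n}3.png',c['image']);pickle.dump(c,open(f'{n}3.pkl','wb'))
a=cv2.imread('pics/side3.png')[130:400,230:500];cv2.imwrite('pics/c7.png',cv2.resize(a,None,fx=2.2,fy=2.2))
for i in range(4): r.capture('top'); print(r.sense()['wrist_force'])
"
```

```text
t 7.75 tcp [ 0.5641 -0.1399  0.2163] tilt 11.91 yaw 1.54 roll -0.00
lip tip in tier mm [-78.5   0.5  50.4] far edge [105.4   0.6  89.2]
F [ 1.26 -0.42 -1.5 ] M [0.007 0.435 0.002] w 0.135 j [  2.  12. -15.   0. -50.  -1.]
[ 0.22279014 -0.99266769 -2.09102905]
[ 0.24169597 -0.50108089 -1.40081121]
[ 0.88346887  0.25141754 -1.59235126]
[-0.58721302 -0.19125141 -2.24681767]
```

View pics/c7.png

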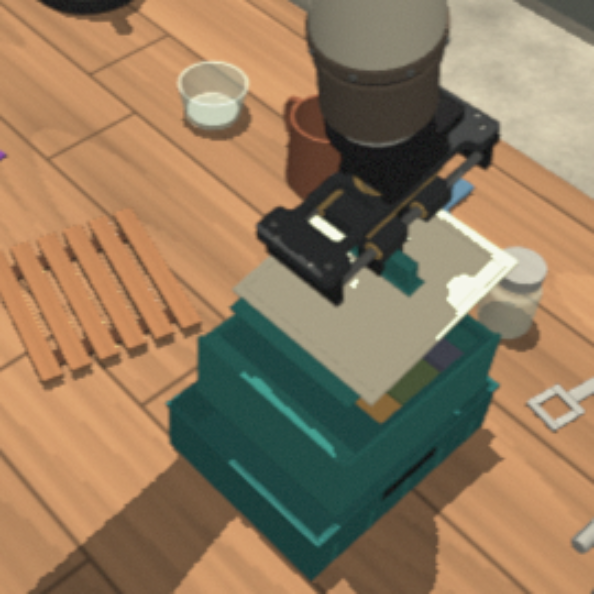

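View pics/top3.png

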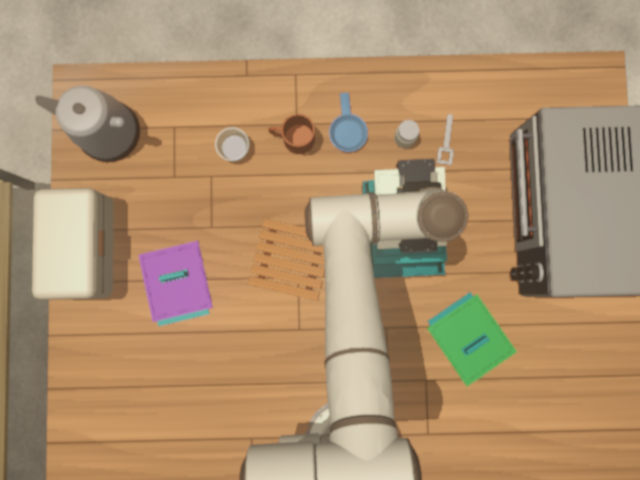

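Emit:
servo_tool:
  slide:
    - [0, 0, -0.1]
    - [0, 0, -0.15]
    - [0, 0, -0.15]
    - [0, 0, -0.1]
    - [0, 0, -0.08]
    - [0, 0, 0]
  twist:
    - [0, 0, 0]
    - [0, 0, 0]
    - [0, 0, 0]
    - [0, 0, 0]
    - [0, 0, 0]
    - [0, 0, 0]
  gripper: [1, 1, 1, 1, 1, 1]

```text
time_s: 8.8
tcp_pos: [0.5651, -0.1402, 0.1813]
ee_rot: [[0.026, -0.978, 0.207], [-1.0, -0.026, 0.005], [0.0, -0.207, -0.978]]
wrist_force: [0.5, -0.3, -1.4]
gripper_width: 0.134
```

```bash
python3 -c "
from st import *
st()
import cv2,pickle
for n in('side','top'):
    c=r.capture(n);cv2.imwrite(f'pics/{n}4.png',c['image']);pickle.dump(c,open(f'{n}4.pkl','wb'))
a=cv2.imread('pics/side4.png')[210:350,290:480];cv2.imwrite('pics/c8.png',cv2.resize(a,None,fx=4,fy=4,interpolation=cv2.INTER_CUBIC))
a=cv2.imread('pics/top4.png')[160:290,350:470];cv2.imwrite('pics/c9.png',cv2.resize(a,None,fx=4,fy=4,interpolation=cv2.INTER_CUBIC))
"
```

```text
t 8.8 tcp [ 0.5651 -0.1402  0.1813] tilt 11.95 yaw 1.52 roll -0.02
lip tip in tier mm [-77.4   0.2  15.3] far edge [106.5   0.3  54.2]
F [ 0.5  -0.26 -1.35] M [ 0.088  0.48  -0.002] w 0.134 j [  2.  14. -18.   0. -45.  -1.]
```

View pics/c8.png

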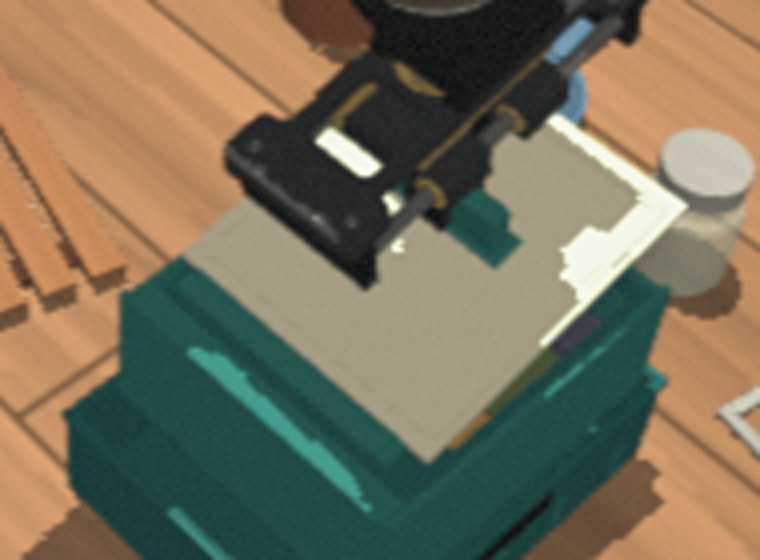

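View pics/c9.png

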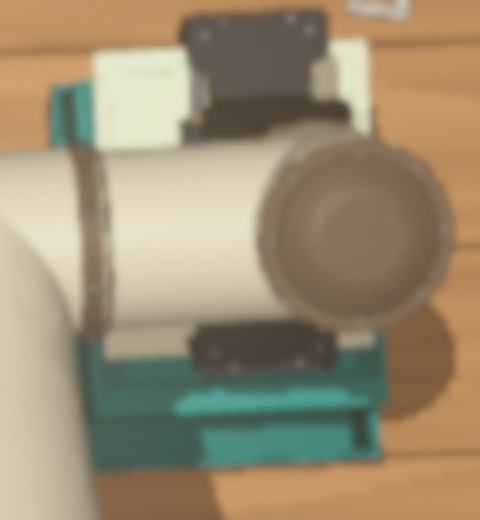

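Run:
```python
from h import *
s=load("side4");c=load("top4")
y=np.radians(1.5);U=np.array([[np.cos(y),-np.sin(y),0],[np.sin(y),np.cos(y),0],[0,0,1]]);C=np.array([.5333,-.1430,.132])
W=lambda x,yy,z:C+U@np.array([x,yy,z])/1e3
f=lambda a,k,o:np.array(o)+(np.array(a)+.5)/k-.5
for nm,X,px in(("farR",(105.7,-76.7,58.1),(685,205)),("nearL",(-64.5,77.3,22.1),(185,258)),("nearR",(-64.5,-76.7,22.1),(430,462))):
    print(nm,proj(s,W(*X)),f(px,4,(290,210)), "per+3mm y",proj(s,W(X[0],X[1]+3,X[2]))-proj(s,W(*X)))
for nm,X,px in(("farR",(105.7,-76.7,58.1),(368,40)),("farL",(105.7,77.3,58.1),(93,50))):
    print(nm,proj(c,W(*X)),f(px,4,(350,160)), "per+3mm y",proj(c,W(X[0],X[1]+3,X[2]))-proj(c,W(*X)))
```

```text
farR [461.18699423 260.33512933] [460.875 260.875] per+3mm y [-1.32739295 -0.93252669]
nearL [335.18974502 272.01849635] [335.875 274.125] per+3mm y [-1.09289098 -0.92700097]
nearR [396.3799356  323.92062293] [397.125 325.125] per+3mm y [-1.29582142 -1.09912858]
farR [441.49863667 169.51925581] [441.625 169.625] per+3mm y [-1.3260863   0.06681002]
farL [373.42831035 172.94873093] [372.875 172.125] per+3mm y [-1.32600271  0.06680581]
```

Emit:
servo_tool:
  slide:
    - [0, 0, -0.03]
    - [0, 0, -0.03]
    - [0, 0, -0.03]
    - [0, 0, -0.03]
    - [0, 0, -0.03]
    - [0, 0, 0]
  twist:
    - [0, 0, 0]
    - [0, 0, 0]
    - [0, 0, 0]
    - [0, 0, 0]
    - [0, 0, 0]
    - [0, 0, 0]
  gripper: [1, 1, 1, 1, 1, 1]

```text
time_s: 9.65
tcp_pos: [0.5652, -0.1402, 0.1725]
ee_rot: [[0.026, -0.978, 0.208], [-1.0, -0.026, 0.005], [0.0, -0.208, -0.978]]
wrist_force: [-0.3, 0.1, -1.2]
gripper_width: 0.133
```

```bash
python3 -c "
from st import *
st()"
```

```text
t 9.65 tcp [ 0.5652 -0.1402  0.1725] tilt 11.98 yaw 1.52 roll -0.02
lip tip in tier mm [-77.3   0.2   6.5] far edge [106.6   0.2  45.5]
F [-0.31  0.09 -1.21] M [ 0.069  0.494 -0.028] w 0.133 j [  2.  15. -19.   0. -44.  -1.]
```

Emit:
servo_tool:
  slide:
    - [0, 0, -0.017]
    - [0, 0, -0.017]
    - [0, 0, -0.01]
    - [0, 0, 0]
  twist:
    - [0, 0, 0]
    - [0, 0, 0]
    - [0, 0, 0]
    - [0, 0, 0]
  gripper: [1, 1, 1, 1]

```text
time_s: 10.15
tcp_pos: [0.5653, -0.1402, 0.17]
ee_rot: [[0.026, -0.978, 0.208], [-1.0, -0.026, 0.005], [0.0, -0.208, -0.978]]
wrist_force: [-1.0, -0.4, -2.1]
gripper_width: 0.137
```

Emit:
servo_tool:
  slide:
    - [0, 0, -0.012]
    - [0, 0, 0]
  twist:
    - [0, 0, 0]
    - [0, 0, 0]
  gripper: [1, 1]

```text
time_s: 10.4
tcp_pos: [0.5653, -0.1402, 0.1693]
ee_rot: [[0.026, -0.978, 0.208], [-1.0, -0.026, 0.005], [0.0, -0.208, -0.978]]
wrist_force: [-0.7, -0.7, -1.9]
gripper_width: 0.133
```

Emit:
servo_tool:
  slide:
    - [0, 0, -0.012]
    - [0, 0, 0]
  twist:
    - [0, 0, 0]
    - [0, 0, 0]
  gripper: [1, 1]

```text
time_s: 10.65
tcp_pos: [0.5653, -0.1402, 0.1686]
ee_rot: [[0.026, -0.978, 0.208], [-1.0, -0.026, 0.005], [0.0, -0.208, -0.978]]
wrist_force: [0.5, 0.0, -1.4]
gripper_width: 0.136
```

```bash
python3 -c "
from st import *
st()"
```

```text
t 10.65 tcp [ 0.5653 -0.1402  0.1686] tilt 11.99 yaw 1.52 roll -0.02
lip tip in tier mm [-77.3   0.2   2.5] far edge [106.6   0.3  41.6]
F [ 0.54  0.   -1.4 ] M [ 0.042  0.504 -0.008] w 0.136 j [  2.  15. -19.   0. -44.  -1.]
```

Emit:
servo_tool:
  slide:
    - [0, 0, -0.012]
    - [0, 0, 0]
  twist:
    - [0, 0, 0]
    - [0, 0, 0]
  gripper: [1, 1]

```text
time_s: 10.9
tcp_pos: [0.5653, -0.1402, 0.1679]
ee_rot: [[0.026, -0.978, 0.208], [-1.0, -0.026, 0.005], [0.0, -0.208, -0.978]]
wrist_force: [0.5, 0.2, -2.0]
gripper_width: 0.132
```

Emit:
servo_tool:
  slide:
    - [0, 0, -0.01]
    - [0, 0, 0]
  twist:
    - [0, 0, 0]
    - [0, 0, 0]
  gripper: [1, 1]

```text
time_s: 11.15
tcp_pos: [0.5653, -0.1402, 0.1673]
ee_rot: [[0.026, -0.978, 0.208], [-1.0, -0.026, 0.005], [0.0, -0.208, -0.978]]
wrist_force: [0.1, 0.3, -2.2]
gripper_width: 0.134
```

```bash
python3 -c "
from st import *
st()"
```

```text
t 11.15 tcp [ 0.5653 -0.1402  0.1673] tilt 11.99 yaw 1.52 roll -0.02
lip tip in tier mm [-77.3   0.2   1.2] far edge [106.6   0.3  40.3]
F [ 0.05  0.27 -2.19] M [ 0.068  0.45  -0.016] w 0.134 j [  2.  15. -19.   0. -43.  -1.]
```

Still free. A couple more half-millimetre steps to feel the shelf.

Emit:
servo_tool:
  slide:
    - [0, 0, -0.008]
    - [0, 0, 0]
  twist:
    - [0, 0, 0]
    - [0, 0, 0]
  gripper: [1, 1]

```text
time_s: 11.4
tcp_pos: [0.5653, -0.1402, 0.1668]
ee_rot: [[0.026, -0.978, 0.208], [-1.0, -0.026, 0.005], [0.0, -0.208, -0.978]]
wrist_force: [-0.5, 0.9, -1.4]
gripper_width: 0.136
```

Emit:
servo_tool:
  slide:
    - [0, 0, -0.008]
    - [0, 0, 0]
  twist:
    - [0, 0, 0]
    - [0, 0, 0]
  gripper: [1, 1]

```text
time_s: 11.65
tcp_pos: [0.5653, -0.1402, 0.1663]
ee_rot: [[0.026, -0.978, 0.208], [-1.0, -0.026, 0.005], [0.0, -0.208, -0.978]]
wrist_force: [-0.1, 0.3, -1.3]
gripper_width: 0.134
```

```bash
python3 -c "
from st import *
st()"
```

```text
t 11.65 tcp [ 0.5653 -0.1402  0.1663] tilt 12.00 yaw 1.52 roll -0.02
lip tip in tier mm [-77.2   0.2   0.3] far edge [106.6   0.3  39.3]
F [-0.14  0.31 -1.28] M [0.1   0.473 0.004] w 0.134 j [  2.  15. -19.   0. -43.  -1.]
```

Emit:
servo_tool:
  slide:
    - [-0.025, 0, 0.004]
    - [-0.025, 0, 0]
    - [-0.025, -0.002, 0]
    - [0, 0, 0]
  twist:
    - [0, 0, 0]
    - [0, 0, 0]
    - [0, 0, 0]
    - [0, 0, 0]
  gripper: [1, 1, 1, 1]

```text
time_s: 12.15
tcp_pos: [0.5607, -0.1403, 0.1666]
ee_rot: [[0.026, -0.978, 0.208], [-1.0, -0.026, 0.005], [0.0, -0.208, -0.978]]
wrist_force: [-0.2, 0.4, -1.9]
gripper_width: 0.136
```

Emit:
servo_tool:
  slide:
    - [-0.017, 0, 0]
    - [-0.017, 0, 0]
    - [-0.016, -0.001, 0]
    - [0, 0, 0]
  twist:
    - [0, 0, 0]
    - [0, 0, 0]
    - [0, 0, 0]
    - [0, 0, 0]
  gripper: [1, 1, 1, 1]

```text
time_s: 12.65
tcp_pos: [0.5578, -0.1404, 0.1666]
ee_rot: [[0.026, -0.978, 0.208], [-1.0, -0.026, 0.005], [0.0, -0.208, -0.978]]
wrist_force: [-1.1, -0.0, -1.6]
gripper_width: 0.141
```

```bash
python3 -c "
from st import *
st()"
```

```text
t 12.65 tcp [ 0.5578 -0.1404  0.1666] tilt 12.00 yaw 1.52 roll -0.02
lip tip in tier mm [-84.8   0.2   0.6] far edge [99.1  0.3 39.7]
F [-1.07 -0.05 -1.57] M [ 0.003  0.524 -0.054] w 0.141 j [  2.  15. -20.   0. -43.  -1.]
```

Emit:
servo_tool:
  slide:
    - [-0.016, 0, 0]
    - [-0.016, -0.001, 0]
    - [0, 0, 0]
  twist:
    - [0, 0, 0]
    - [0, 0, 0]
    - [0, 0, 0]
  gripper: [1, 1, 1]

```text
time_s: 13.02
tcp_pos: [0.5558, -0.1405, 0.1666]
ee_rot: [[0.026, -0.978, 0.208], [-1.0, -0.026, 0.005], [0.0, -0.208, -0.978]]
wrist_force: [-0.4, 0.4, -2.3]
gripper_width: 0.135
```

Emit:
servo_tool:
  slide:
    - [-0.016, 0, 0]
    - [-0.016, -0.001, 0]
    - [0, 0, 0]
  twist:
    - [0, 0, 0]
    - [0, 0, 0]
    - [0, 0, 0]
  gripper: [1, 1, 1]

```text
time_s: 13.4
tcp_pos: [0.5539, -0.1405, 0.1666]
ee_rot: [[0.026, -0.978, 0.208], [-1.0, -0.026, 0.005], [0.0, -0.208, -0.978]]
wrist_force: [-0.4, 0.5, -0.9]
gripper_width: 0.135
```

```bash
python3 -c "
from st import *
st()
import cv2,pickle
c=r.capture('side');pickle.dump(c,open('side5.pkl','wb'));a=c['image'][210:350,290:480];cv2.imwrite('pics/c10.png',cv2.resize(a,None,fx=4,fy=4,interpolation=cv2.INTER_CUBIC))
"
```

```text
t 13.4 tcp [ 0.5539 -0.1405  0.1666] tilt 12.00 yaw 1.52 roll -0.02
lip tip in tier mm [-88.6   0.2   0.6] far edge [95.3  0.3 39.7]
F [-0.37  0.55 -0.88] M [0.086 0.484 0.001] w 0.135 j [  2.  14. -21.   0. -43.  -1.]
```

View pics/c10.png

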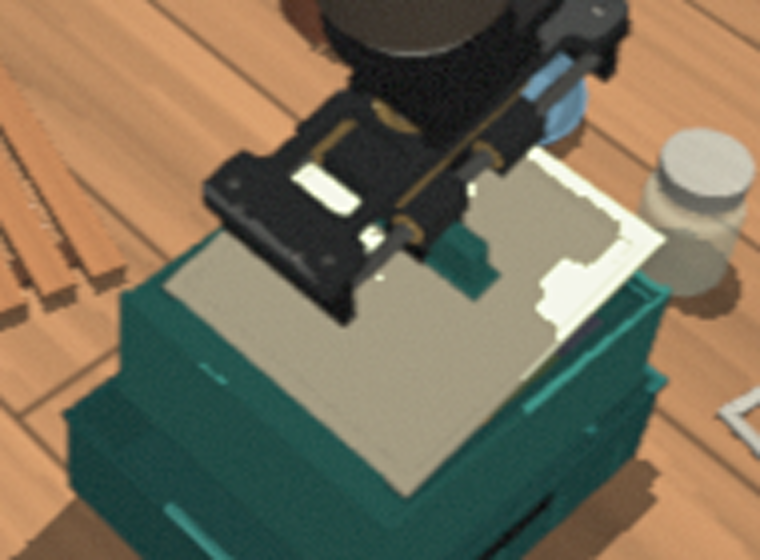

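Emit:
servo_tool:
  slide:
    - [-0.016, 0, 0]
    - [-0.016, -0.001, 0]
    - [0, 0, 0]
  twist:
    - [0, 0, 0]
    - [0, 0, 0]
    - [0, 0, 0]
  gripper: [1, 1, 1]

```text
time_s: 13.82
tcp_pos: [0.552, -0.1406, 0.1666]
ee_rot: [[0.026, -0.978, 0.208], [-1.0, -0.026, 0.005], [0.0, -0.208, -0.978]]
wrist_force: [0.8, -0.5, -1.5]
gripper_width: 0.136
```

Emit:
servo_tool:
  slide:
    - [-0.012, 0, 0]
    - [0, 0, 0]
  twist:
    - [0, 0, 0]
    - [0, 0, 0]
  gripper: [1, 1]

```text
time_s: 14.08
tcp_pos: [0.5513, -0.1406, 0.1666]
ee_rot: [[0.026, -0.978, 0.208], [-1.0, -0.026, 0.005], [0.0, -0.208, -0.978]]
wrist_force: [-0.3, 0.5, -1.4]
gripper_width: 0.138
```

Emit:
servo_tool:
  slide:
    - [-0.012, 0, 0]
    - [0, 0, 0]
  twist:
    - [0, 0, 0]
    - [0, 0, 0]
  gripper: [1, 1]

```text
time_s: 14.32
tcp_pos: [0.5506, -0.1405, 0.1666]
ee_rot: [[0.026, -0.978, 0.208], [-1.0, -0.026, 0.005], [0.0, -0.208, -0.978]]
wrist_force: [0.6, -0.3, -2.1]
gripper_width: 0.133
```

```bash
python3 -c "
from st import *
st()"
```

```text
t 14.32 tcp [ 0.5506 -0.1405  0.1666] tilt 12.00 yaw 1.52 roll -0.02
lip tip in tier mm [-92.    0.3   0.5] far edge [91.9  0.3 39.6]
F [ 0.6  -0.3  -2.05] M [0.04  0.471 0.024] w 0.133 j [  2.  14. -21.   0. -43.  -1.]
```

Emit:
servo_tool:
  slide:
    - [-0.01, 0, 0]
    - [0, 0, 0]
  twist:
    - [0, 0, 0]
    - [0, 0, 0]
  gripper: [1, 1]

```text
time_s: 14.58
tcp_pos: [0.55, -0.1406, 0.1666]
ee_rot: [[0.026, -0.978, 0.208], [-1.0, -0.026, 0.005], [0.0, -0.208, -0.978]]
wrist_force: [0.0, 0.6, -1.6]
gripper_width: 0.139
```

Emit:
servo_tool:
  slide:
    - [-0.01, 0, 0]
    - [0, 0, 0]
  twist:
    - [0, 0, 0]
    - [0, 0, 0]
  gripper: [1, 1]

```text
time_s: 14.82
tcp_pos: [0.5496, -0.1406, 0.1668]
ee_rot: [[0.027, -0.978, 0.209], [-1.0, -0.026, 0.005], [0.0, -0.209, -0.978]]
wrist_force: [-0.0, 0.7, -2.5]
gripper_width: 0.137
```

Emit:
servo_tool:
  slide:
    - [-0.01, 0, 0]
    - [0, 0, 0]
  twist:
    - [0, 0, 0]
    - [0, 0, 0]
  gripper: [1, 1]

```text
time_s: 15.08
tcp_pos: [0.5495, -0.1406, 0.167]
ee_rot: [[0.027, -0.977, 0.21], [-1.0, -0.026, 0.005], [0.0, -0.21, -0.978]]
wrist_force: [1.8, -0.5, -1.9]
gripper_width: 0.136
```

```bash
python3 -c "
from st import *
st()"
```

```text
t 15.07 tcp [ 0.5495 -0.1406  0.167 ] tilt 12.10 yaw 1.53 roll -0.02
lip tip in tier mm [-93.    0.3   0.8] far edge [90.9  0.4 40.2]
F [ 1.83 -0.52 -1.86] M [ 0.102 -0.145  0.05 ] w 0.136 j [  2.  14. -21.   0. -43.  -1.]
```

Emit:
servo_tool:
  slide:
    - [0.023, 0, 0]
    - [0, 0, 0]
  twist:
    - [0, 0, 0]
    - [0, 0, 0]
  gripper: [1, 1]

```text
time_s: 15.32
tcp_pos: [0.5497, -0.1406, 0.1663]
ee_rot: [[0.026, -0.978, 0.207], [-1.0, -0.026, 0.005], [0.0, -0.207, -0.978]]
wrist_force: [-0.5, -0.3, -2.2]
gripper_width: 0.137
```

```bash
python3 -c "
from st import *
st()"
```

```text
t 15.32 tcp [ 0.5497 -0.1406  0.1663] tilt 11.93 yaw 1.51 roll -0.01
lip tip in tier mm [-92.9   0.2   0.4] far edge [91.1  0.3 39.2]
F [-0.55 -0.27 -2.18] M [0.063 0.467 0.003] w 0.137 j [  2.  14. -21.   0. -43.  -1.]
```

Emit:
servo_tool:
  slide:
    - [0.009, 0, -0.032]
    - [0.009, 0, -0.032]
    - [0.009, 0, -0.032]
    - [0, 0, 0]
  twist:
    - [0, 0.167, 0]
    - [0, 0.167, 0]
    - [0, 0.167, 0]
    - [0, 0, 0]
  gripper: [1, 1, 1, 1]

```text
time_s: 15.82
tcp_pos: [0.5521, -0.1405, 0.1605]
ee_rot: [[0.026, -0.987, 0.156], [-1.0, -0.026, 0.005], [-0.001, -0.156, -0.988]]
wrist_force: [0.2, 0.6, -1.8]
gripper_width: 0.133
```

```bash
python3 -c "
from st import *
st()"
```

```text
t 15.82 tcp [ 0.5521 -0.1405  0.1605] tilt 8.95 yaw 1.50 roll 0.06
lip tip in tier mm [-92.1   0.3   0.3] far edge [93.6  0.3 29.5]
F [ 0.18  0.58 -1.79] M [0.043 0.347 0.027] w 0.133 j [  2.  16. -19.   0. -46.  -1.]
```

Emit:
servo_tool:
  slide:
    - [0.005, 0, -0.032]
    - [0.005, 0, -0.032]
    - [0.006, 0, -0.032]
    - [0, 0, 0]
  twist:
    - [0, 0.167, 0]
    - [0, 0.167, 0]
    - [0, 0.167, 0]
    - [0, 0, 0]
  gripper: [1, 1, 1, 1]

```text
time_s: 16.32
tcp_pos: [0.5531, -0.1406, 0.1548]
ee_rot: [[0.026, -0.994, 0.104], [-1.0, -0.026, 0.005], [-0.002, -0.104, -0.995]]
wrist_force: [0.4, 0.8, -2.2]
gripper_width: 0.137
```

```bash
python3 -c "
from st import *
st()
import cv2,pickle
c=r.capture('side');pickle.dump(c,open('side6.pkl','wb'));a=c['image'][210:350,290:480];cv2.imwrite('pics/c11.png',cv2.resize(a,None,fx=4,fy=4,interpolation=cv2.INTER_CUBIC))
"
```

```text
t 16.32 tcp [ 0.5531 -0.1406  0.1548] tilt 5.96 yaw 1.50 roll 0.14
lip tip in tier mm [-92.5   0.3   0.4] far edge [94.5  0.2 20. ]
F [ 0.43  0.82 -2.21] M [ 0.109  0.199 -0.063] w 0.137 j [  2.  17. -17.  -0. -49.  -0.]
```

View pics/c11.png

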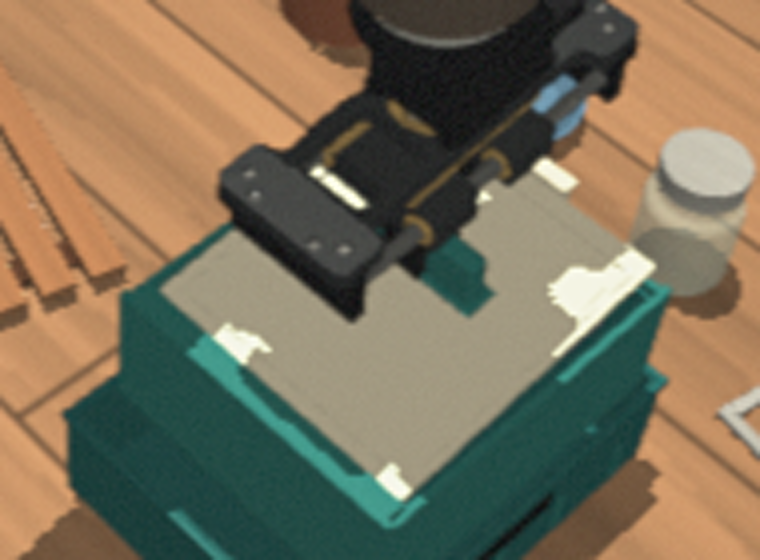

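Emit:
servo_tool:
  slide:
    - [0.006, 0, -0.032]
    - [0, 0, 0]
  twist:
    - [-0.01, 0.167, 0]
    - [0, 0, 0]
  gripper: [1, 1]

```text
time_s: 16.62
tcp_pos: [0.5534, -0.1405, 0.153]
ee_rot: [[0.026, -0.996, 0.087], [-1.0, -0.026, 0.004], [-0.002, -0.087, -0.996]]
wrist_force: [0.3, 0.6, -1.6]
gripper_width: 0.135
```

Emit:
servo_tool:
  slide:
    - [0.005, 0, -0.032]
    - [0, 0, 0]
  twist:
    - [-0.01, 0.167, 0]
    - [0, 0, 0]
  gripper: [1, 1]

```text
time_s: 16.88
tcp_pos: [0.5537, -0.1405, 0.1511]
ee_rot: [[0.026, -0.997, 0.069], [-1.0, -0.026, 0.003], [-0.001, -0.069, -0.998]]
wrist_force: [0.0, 0.6, -1.4]
gripper_width: 0.134
```

```bash
python3 -c "
from st import *
st()"
```

```text
t 16.88 tcp [ 0.5537 -0.1405  0.1511] tilt 3.96 yaw 1.50 roll 0.07
lip tip in tier mm [-92.6   0.2   0.6] far edge [95.   0.2 13.6]
F [ 0.03  0.6  -1.42] M [ 0.097  0.129 -0.041] w 0.134 j [  2.  19. -16.  -0. -51.  -0.]
```

Emit:
servo_tool:
  slide:
    - [0.004, 0, -0.017]
    - [0, 0, 0]
  twist:
    - [-0.01, 0.083, 0]
    - [0, 0, 0]
  gripper: [1, 1]

```text
time_s: 17.12
tcp_pos: [0.5537, -0.1406, 0.1503]
ee_rot: [[0.026, -0.998, 0.06], [-1.0, -0.026, 0.002], [-0.0, -0.06, -0.998]]
wrist_force: [-1.0, -0.1, -0.2]
gripper_width: 0.134
```

Emit:
servo_tool:
  slide:
    - [0.003, 0, -0.017]
    - [0, 0, 0]
  twist:
    - [-0.01, 0.083, 0]
    - [0, 0, 0]
  gripper: [1, 1]

```text
time_s: 17.38
tcp_pos: [0.554, -0.1407, 0.1495]
ee_rot: [[0.026, -0.998, 0.052], [-1.0, -0.026, 0.001], [0.001, -0.052, -0.999]]
wrist_force: [-1.5, 0.0, 1.1]
gripper_width: 0.133
```

```bash
python3 -c "
from st import *
st()"
```

```text
t 17.38 tcp [ 0.554  -0.1407  0.1495] tilt 3.00 yaw 1.51 roll -0.03
lip tip in tier mm [-92.5   0.1   1. ] far edge [95.2  0.1 10.8]
F [-1.52  0.    1.06] M [ 0.084  0.287 -0.069] w 0.133 j [  2.  19. -15.   0. -52.  -1.]
```

Emit:
servo_tool:
  slide:
    - [0, 0, 0]
    - [0, 0, 0]
    - [0, 0, 0]
    - [0, 0, 0]
    - [0, 0, 0]
    - [0, 0, 0.2]
    - [0, 0, 0.3]
    - [0, 0, 0.4]
    - [0, 0, 0.2]
    - [0, 0, 0]
  twist:
    - [0, 0, 0]
    - [0, 0, 0]
    - [0, 0, 0]
    - [0, 0, 0]
    - [0, 0, 0]
    - [0, 0, 0]
    - [0, 0.1, 0]
    - [0, 0.2, 0]
    - [0, 0.2, 0]
    - [0, 0, 0]
  gripper: [0.6, 0.5, 0.5, 0.5, 0.5, 0.5, 0.5, 0.5, 0.5, 0.5]

```text
time_s: 18.62
tcp_pos: [0.555, -0.1406, 0.217]
ee_rot: [[0.026, -1.0, 0.004], [-1.0, -0.026, 0.001], [-0.001, -0.004, -1.0]]
wrist_force: [1.1, 0.4, -0.5]
gripper_width: 0.503
```

```bash
python3 -c "
from st import *
st()
import cv2,pickle
c=r.capture('side');pickle.dump(c,open('side7.pkl','wb'));a=c['image'][180:350,290:480];cv2.imwrite('pics/c12.png',cv2.resize(a,None,fx=3.5,fy=3.5,interpolation=cv2.INTER_CUBIC))
"
```

```text
t 18.62 tcp [ 0.555  -0.1406  0.217 ] tilt 0.20 yaw 1.51 roll 0.04
lip tip in tier mm [-92.2   0.1  74. ] far edge [95.8  0.1 74.6]
F [ 1.09  0.36 -0.48] M [ 0.094 -0.013 -0.025] w 0.503 j [  2.  17.  -8.  -0. -65.  -0.]
```

View pics/c12.png

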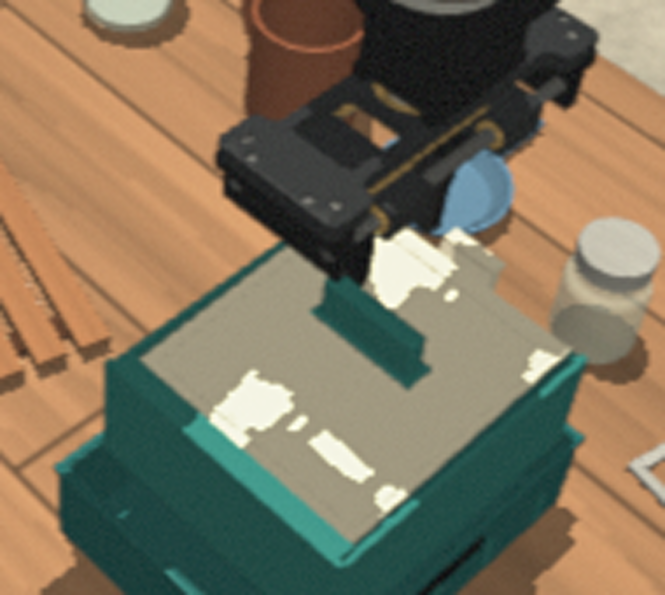

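Emit:
servo_tool:
  slide:
    - [0.2, 0, 0]
    - [0.3, 0, 0]
    - [0.23, -0.01, 0]
    - [0.1, 0, 0]
    - [0, 0, -0.2]
    - [0, 0, -0.3]
    - [0, 0, -0.3]
    - [0, 0, -0.2]
    - [0, 0, -0.1]
    - [0, 0, 0]
    - [0, 0, 0]
    - [0, 0, 0]
  twist:
    - [0, 0, 0]
    - [0, 0, 0]
    - [0, 0, 0]
    - [0, 0, 0]
    - [0, 0, 0]
    - [0, 0, 0]
    - [0, 0, 0]
    - [0, 0, 0]
    - [0, 0, 0]
    - [0, 0, 0]
    - [0, 0, 0]
    - [0, 0, 0]
  gripper: [1, 1, 1, 1, 1, 1, 1, 1, 1, 1, 1, 1]

```text
time_s: 20.18
tcp_pos: [0.604, -0.1412, 0.1499]
ee_rot: [[0.026, -1.0, 0.001], [-1.0, -0.026, 0.001], [-0.001, -0.001, -1.0]]
wrist_force: [-0.7, 0.5, 0.0]
gripper_width: 0.004
```

```bash
python3 -c "
from st import *
st()
import cv2,pickle
c=r.capture('side');pickle.dump(c,open('side8.pkl','wb'));a=c['image'][180:350,290:480];cv2.imwrite('pics/c13.png',cv2.resize(a,None,fx=3.5,fy=3.5,interpolation=cv2.INTER_CUBIC))
"
```

```text
t 20.18 tcp [ 0.604  -0.1412  0.1499] tilt 0.06 yaw 1.51 roll 0.05
lip tip in tier mm [-43.2  -1.7   7.2] far edge [144.8  -1.7   7.4]
F [-0.75  0.5   0.01] M [ 0.09  -0.047 -0.037] w 0.004 j [  2.  25.  -6.  -0. -59.  -0.]
```

View pics/c13.png

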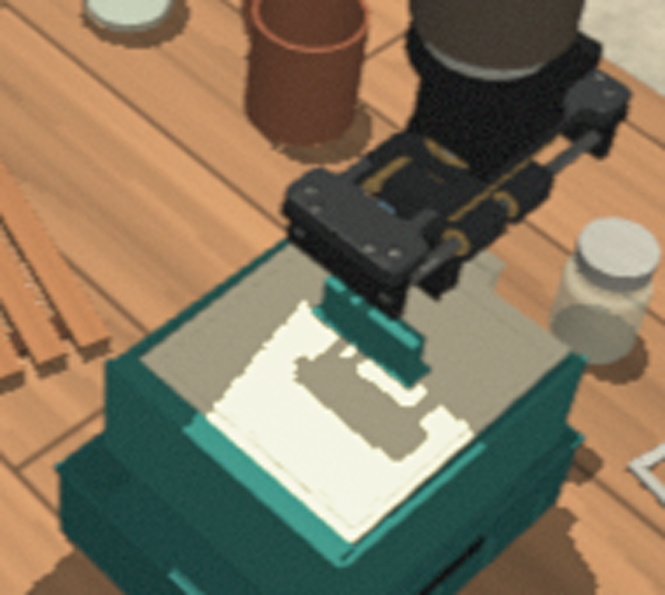

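Emit:
servo_tool:
  slide:
    - [0, 0, -0.03]
    - [0, 0, -0.03]
    - [0, 0, 0]
  twist:
    - [0, 0, 0]
    - [0, 0, 0]
    - [0, 0, 0]
  gripper: [1, 1, 1]

```text
time_s: 20.6
tcp_pos: [0.6038, -0.1412, 0.1457]
ee_rot: [[0.026, -1.0, -0.0], [-1.0, -0.026, 0.001], [-0.001, 0.0, -1.0]]
wrist_force: [0.3, -0.8, 0.6]
gripper_width: 0.006
```

Emit:
servo_tool:
  slide:
    - [0, 0, -0.017]
    - [0, 0, 0]
  twist:
    - [0, 0, 0]
    - [0, 0, 0]
  gripper: [1, 1]

```text
time_s: 20.85
tcp_pos: [0.6038, -0.1412, 0.1449]
ee_rot: [[0.026, -1.0, 0.0], [-1.0, -0.026, 0.001], [-0.001, -0.0, -1.0]]
wrist_force: [-0.5, -0.4, 1.6]
gripper_width: 0.003
```

Emit:
servo_tool:
  slide:
    - [0, 0, -0.017]
    - [0, 0, 0]
  twist:
    - [0, 0, 0]
    - [0, 0, 0]
  gripper: [1, 1]

```text
time_s: 21.1
tcp_pos: [0.6039, -0.1412, 0.144]
ee_rot: [[0.026, -1.0, 0.0], [-1.0, -0.026, 0.001], [-0.001, -0.001, -1.0]]
wrist_force: [-1.5, 0.8, 3.5]
gripper_width: 0.007
```

Emit:
servo_tool:
  slide:
    - [0, 0, -0.017]
    - [0, 0, 0]
  twist:
    - [0, 0, 0]
    - [0, 0, 0]
  gripper: [1, 1]

```text
time_s: 21.35
tcp_pos: [0.6039, -0.1413, 0.1431]
ee_rot: [[0.026, -1.0, 0.001], [-1.0, -0.026, 0.001], [-0.001, -0.001, -1.0]]
wrist_force: [-0.8, -0.0, 3.9]
gripper_width: 0.004
```

Emit:
servo_tool:
  slide:
    - [0, 0, -0.017]
    - [0, 0, 0]
  twist:
    - [0, 0, 0]
    - [0, 0, 0]
  gripper: [1, 1]

```text
time_s: 21.6
tcp_pos: [0.604, -0.1413, 0.1424]
ee_rot: [[0.027, -1.0, 0.001], [-1.0, -0.027, 0.001], [-0.001, -0.001, -1.0]]
wrist_force: [-0.2, 0.1, 6.3]
gripper_width: 0.006
```

Emit:
servo_tool:
  slide:
    - [0, 0, -0.017]
    - [0, 0, 0]
  twist:
    - [0, 0, 0]
    - [0, 0, 0]
  gripper: [1, 1]

```text
time_s: 21.85
tcp_pos: [0.6036, -0.1411, 0.1398]
ee_rot: [[0.026, -1.0, -0.0], [-1.0, -0.026, 0.001], [-0.001, 0.0, -1.0]]
wrist_force: [0.2, -0.1, -0.5]
gripper_width: 0.005
```

Emit:
servo_tool:
  slide:
    - [0, 0, -0.017]
    - [0, 0, -0.017]
    - [0, 0, 0]
  twist:
    - [0, 0, 0]
    - [0, 0, 0]
    - [0, 0, 0]
  gripper: [1, 1, 1]

```text
time_s: 22.22
tcp_pos: [0.6032, -0.1412, 0.1378]
ee_rot: [[0.026, -1.0, -0.002], [-1.0, -0.026, 0.001], [-0.001, 0.002, -1.0]]
wrist_force: [-0.0, 0.2, 0.9]
gripper_width: 0.009
```

Emit:
servo_tool:
  slide:
    - [0, 0, -0.017]
    - [0, 0, 0]
  twist:
    - [0, 0, 0]
    - [0, 0, 0]
  gripper: [1, 1]

```text
time_s: 22.48
tcp_pos: [0.6035, -0.1412, 0.1373]
ee_rot: [[0.026, -1.0, -0.001], [-1.0, -0.026, 0.001], [-0.001, 0.001, -1.0]]
wrist_force: [-0.0, -0.5, -0.3]
gripper_width: 0.004
```

Emit:
servo_tool:
  slide:
    - [0, 0, -0.017]
    - [0, 0, 0]
  twist:
    - [0, 0, 0]
    - [0, 0, 0]
  gripper: [1, 1]

```text
time_s: 22.72
tcp_pos: [0.6037, -0.1412, 0.1365]
ee_rot: [[0.026, -1.0, -0.0], [-1.0, -0.026, 0.001], [-0.001, 0.0, -1.0]]
wrist_force: [-0.4, 0.2, 0.4]
gripper_width: 0.006
```

Emit:
servo_tool:
  slide:
    - [0, 0, -0.017]
    - [0, 0, 0]
  twist:
    - [0, 0, 0]
    - [0, 0, 0]
  gripper: [1, 1]

```text
time_s: 22.98
tcp_pos: [0.6037, -0.1412, 0.1365]
ee_rot: [[0.027, -1.0, 0.0], [-1.0, -0.027, 0.001], [-0.001, -0.0, -1.0]]
wrist_force: [-1.7, 0.9, 5.5]
gripper_width: 0.003
```

Emit:
servo_tool:
  slide:
    - [0, 0, -0.012]
    - [0, 0, 0]
  twist:
    - [0, 0, 0]
    - [0, 0, 0]
  gripper: [1, 1]

```text
time_s: 23.22
tcp_pos: [0.6037, -0.1412, 0.1364]
ee_rot: [[0.027, -1.0, 0.001], [-1.0, -0.027, 0.001], [-0.0, -0.001, -1.0]]
wrist_force: [-2.8, 2.5, 7.9]
gripper_width: 0.003
```

Bottomed hard at z≈0.1364 (a flush upper face is at 0.136). I'll lift off and look from both cameras.

Emit:
servo_tool:
  slide:
    - [0, 0, 0.05]
    - [0, 0, 0.2]
    - [0, 0, 0.4]
    - [0, 0, 0.5]
    - [0, 0, 0.5]
    - [-0.3, 0.5, 0.5]
    - [-0.5, 0.8, 0.3]
    - [-0.5, 0.9, 0]
    - [-0.5, 0.9, 0]
    - [-0.4, 0.9, 0]
    - [-0.2, 0.7, 0]
    - [0, 0.4, 0]
  twist:
    - [0, 0, 0]
    - [0, 0, 0]
    - [0, 0, 0]
    - [0, 0, 0]
    - [0, 0, 0]
    - [0, 0, 0]
    - [0, 0, 0]
    - [0, 0, 0]
    - [0, 0, 0]
    - [0, 0, 0]
    - [0, 0, 0]
    - [0, 0, 0]
  gripper: [1, 1, 1, 1, 1, 1, 1, 1, 1, 1, 1, 1]

```text
time_s: 24.72
tcp_pos: [0.4588, 0.1667, 0.2827]
ee_rot: [[0.029, -1.0, 0.001], [-1.0, -0.029, 0.002], [-0.002, -0.001, -1.0]]
wrist_force: [-0.7, -0.2, 0.2]
gripper_width: 0.006
```

```bash
python3 -c "
from st import *
st()
import cv2,pickle
for n in('side','top'):
    c=r.capture(n);cv2.imwrite(f'pics/{n}9.png',c['image']);pickle.dump(c,open(f'{n}9.pkl','wb'))
a=cv2.imread('pics/side9.png')[210:390,290:490];cv2.imwrite('pics/c14.png',cv2.resize(a,None,fx=3.3,fy=3.3,interpolation=cv2.INTER_CUBIC))
"
```

```text
t 24.73 tcp [0.4588 0.1667 0.2827] tilt 0.07 yaw 1.65 roll 0.12
lip tip in tier mm [-180.3  309.5  139.9] far edge [  7.7 310.  140.2]
F [-0.68 -0.19  0.19] M [ 0.032 -0.079 -0.044] w 0.006 j [ 39.   6. -12.  -0. -72. -37.]
```

View pics/c14.png

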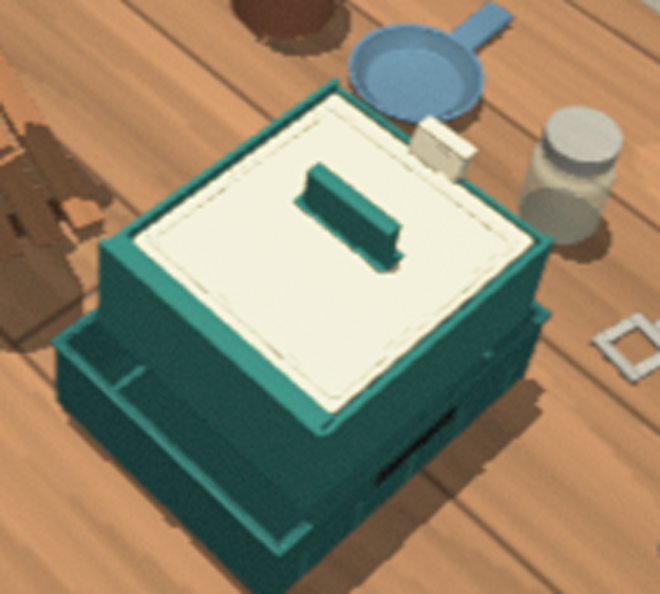

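View pics/top9.png

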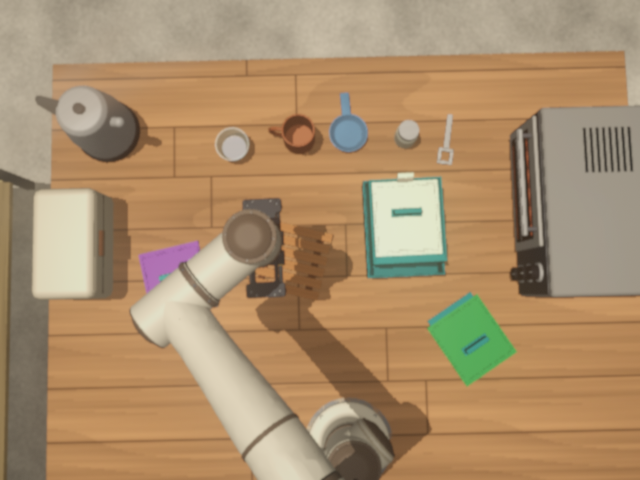

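Run:
```python
from h import *
s=load("side9");c=load("top9")
f=lambda a:np.array([290,210.])+(np.array(a)+.5)/3.3-.5
S={k:f(v) for k,v in dict(farR=(533,240),nearR=(333,413),nearL=(135,240),farL=(333,95)).items()}
T0=[(374,181),(441,178),(377,261),(443,256)]
T={"farL":(374,180.5),"farR":(440.5,178),"nearL":(376.5,260.5),"nearR":(443,256)}
for k in S:
    P=np.array([x["intrinsics"]@np.c_[x["R"],x["t"]] for x in(s,c)])
    X=cv2.triangulatePoints(P[0],P[1],np.array(S[k],float).reshape(2,1),np.array(T[k],float).reshape(2,1)).ravel();print(k,"triang",(X[:3]/X[3]).round(4),"side@.136",ray(s,S[k],.136)[:2].round(4),"top@.136",ray(c,np.array(T[k]),.136)[:2].round(4))
# objects unmoved: diff of top0/top9 in object regions
a,b=load("top0")["image"].astype(int),load("top9")["image"].astype(int)
for n,(x0,y0,x1,y1) in dict(ramekin=(212,125,252,165),mug=(268,112,318,156),spoon=(326,90,370,155),jar=(394,118,422,150),opener=(434,112,458,168),lower=(362,262,446,280)).items():print(n,np.abs(a-b)[y0:y1,x0:x1].mean().round(2))
```

```text
farR triang [ 0.6286 -0.2218  0.1404] side@.136 [ 0.6283 -0.2178] top@.136 [ 0.6314 -0.2247]
nearR triang [ 0.45   -0.2234  0.1425] side@.136 [ 0.4572 -0.2235] top@.136 [ 0.4483 -0.2228]
nearL triang [ 0.4446 -0.0703  0.1426] side@.136 [ 0.4535 -0.07  ] top@.136 [ 0.4416 -0.0684]
farL triang [ 0.627  -0.0666  0.1357] side@.136 [ 0.6225 -0.0642] top@.136 [ 0.6293 -0.0687]
ramekin 2.7
mug 2.35
spoon 2.24
jar 1.7
opener 1.74
lower 3.46
```

```bash
python3 -c "
from station import r
print(r.finish_job())"
```

```text
the job is handed in; nothing more can be done
None
```

The cover is on the caddy's top tier, with its lip under the ledge and its far edge snapped under the clip. I handed the job in at about 25 s.

**What I did**
- I lifted the cream and teal cover off the trivet by its rib. At a 12° tilt I lowered the lip onto the open part of the shelf and slid it under the ledge.
- I felt a light touch (about 2 N) against the end wall and backed off about 1 mm. The top tier sits roughly 10 mm towards the clip.
- I swung the cover down to 3°, where it first touched the clip, let go of the rib, and pressed at the marked point with shut fingers.
- The pressing force rose to about 6 N and then dropped to nothing, which was the snap. A last press of about 8 N met a firm stop. The highest force I read at any point was about 8 N, though forces were only read between moves.

**Last checks**
- **Flushness:** the firm stop was at 136.4 mm, and a flush upper face would be at 136 mm. In the side view the cover lies level inside the walls with the clip over its edge.
- **Where the checks disagreed:** locating the cover's corners from both cameras gave heights of 136 to 143 mm. I picked those corners by eye, so I trusted the firm stop and the side view instead.
- **Other things:** the ramekin, mug, spoon rest, salt jar and opener look the same before and after in the top view. The arm ended clear of everything.

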